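Index the turret punch to the red punch

TASK

Bring the red punch under the ram of the turret punch: push the turret round by its orange finger tabs until the red punch's station has clicked in under the ram, then move clear. Do not touch or lift the punches themselves, and leave the flowers, jars, brush and leather on the table where they lie.

Things in the scene. Friction and masses are not known exactly. Their poses are not given: they have to be found in the camera images.
- press: the bench turret punch: green cast C-frame bolted to the table. Origin on the table top exactly under the turret's vertical axis; its x axis points from the ram (front) to the column (back), z up. Base plate 190 mm wide, x -120 to +260 mm, 20 mm high. Column 56 mm wide, x +156 to +241 mm
- yoke (a point): front end of the yoke's top, 235 mm above the table, at x = -95 mm of the press. The yoke, 40 mm wide, runs from here back over the turret to the column; its underside is 187 mm above the table. The hand lever, fixed for this job, lies above it (at most 60 mm wide, highest point 360 mm)
- ram (a point): centre of the foot of the ram, 62 mm from the turret's axis on the press's -x side, 156 mm above the table. Its guide, 41 mm across, begins 172 mm above the table
- turret: the turret, turning endlessly either way about the vertical axis through its origin (the same point as the press's origin, at table height). It starts clicked in, oriented like the press; yaw grows counterclockwise from above. Punch plate 172 mm across, top 116 mm above the table. Six stations 60 degrees apart, the first on its -x axis, each with a punch in a steel bush 62 mm from the axis
- tab (a point): centre of the top of one orange finger tab, on the turret's -x axis, 125 mm from the turret's axis, 142 mm above the table. Each of the six stations has such an upright tab beyond the plate's rim, in line with its punch: 26 mm radially (112 to 138 mm from the axis), 14 mm thick across, from 100 to 142 mm above the table, free on both sides
- index_roller: brass roller of the spring index, low behind the turret, not to be handled. It holds the turret at each station: a tab needs about 4 N sideways at first, less as it goes; past half a step (30 degrees) the turret clicks on into the next station by itself, short of it, it springs back
- red_punch: loose punch with a red head, standing in one of the turret's bushes, 62 mm from the axis; starts at any of the four stations 60 or 120 degrees either side of the ram. Head 25 mm across, from 140 to 150 mm above the table, shank 20 mm across. Origin on its axis at its shoulder, 116 mm above the table. It would lift out by its head, which must not happen
- yellow_punch: loose punch with a yellow head, standing in one of the turret's bushes, 62 mm from the axis; starts at any of the four stations 60 or 120 degrees either side of the ram. Head 25 mm across, from 140 to 150 mm above the table, shank 20 mm across. Origin on its axis at its shoulder, 116 mm above the table. It would lift out by its head, which must not happen
- blue_punch: loose punch with a blue head, standing in one of the turret's bushes, 62 mm from the axis; starts at any of the four stations 60 or 120 degrees either side of the ram. Head 25 mm across, from 140 to 150 mm above the table, shank 20 mm across. Origin on its axis at its shoulder, 116 mm above the table. It would lift out by its head, which must not happen
- white_punch: loose punch with a white head, standing in one of the turret's bushes, 62 mm from the axis; starts at the rear station. Head 25 mm across, from 140 to 150 mm above the table, shank 20 mm across. Origin on its axis at its shoulder, 116 mm above the table. It would lift out by its head, which must not happen
- green_punch: loose punch with a green head, standing in one of the turret's bushes, 62 mm from the axis; starts at any of the four stations 60 or 120 degrees either side of the ram. Head 25 mm across, from 140 to 150 mm above the table, shank 20 mm across. Origin on its axis at its shoulder, 116 mm above the table. It would lift out by its head, which must not happen
- black_punch: loose punch with a black head, standing in one of the turret's bushes, 62 mm from the axis; starts under the ram. Head 25 mm across, from 140 to 150 mm above the table, shank 20 mm across. Origin on its axis at its shoulder, 116 mm above the table. It would lift out by its head, which must not happen
- flower_yellow: loose painted wooden flower, yellow with an orange centre, 92 mm across, 28 mm high; origin under its centre; a bystander
- flower_purple: loose painted wooden flower, purple with a yellow centre, 104 mm across, 28 mm high; origin under its centre; a bystander
- flower_coral: loose painted wooden flower, coral with a red centre, 88 mm across, 28 mm high; origin under its centre; a bystander
- leather_blanks: loose stack of dark green leather blanks, 110 x 80 x 20 mm; origin under its centre; a bystander
- jar_pink: loose lidded paint jar, pink with a red lid, 60 mm across, 65 mm high; origin under its centre; a bystander
- jar_orange: loose lidded paint jar, orange, 60 mm across, 65 mm high; origin under its centre; a bystander
- paintbrush: loose paintbrush lying on the table, 190 mm long; origin under its middle; a bystander

How it is judged:
By the outcome, as a careful person would: the job done as asked, in the order asked, and still so for the second after the job is handed in, with the robot touching nothing.
It also fails if it takes over 61 s, if anything falls off the work surface, if the arm or the gripper's body presses on something with over 40 N, if the wrist force passes 120 N, or if a joint passes its speed limit or range.

ROBOT

A 6-joint arm with a two-finger parallel gripper is mounted at the origin on the work surface. World frame = base frame: x ahead of the robot, y to its left, z up, the work surface at z = 0. Lengths are in m, angles in rad, forces in N, time in s.
With the tool pointing down it reaches from about 0.35 to 0.925 m from the base axis. Payload 6.4 kg.
Tool frame: the origin (TCP) lies on the centre line of the jaws, within the pads' length; the fingertips stand 17 mm ahead of it and the grasp point (between the pads) lies 2 mm behind it; z points along the fingers, y is the direction in which the jaws open and shut (so a half turn about z gives the same grasp; the last joint's range is limited). The gripper opens to 85 mm and grips with 20 to 120 N. Pads are 22 mm wide; open, the fingers measure 114 mm over their backs; the gripper's body (76 mm by 85 mm) begins 54 mm behind the grasp point. The pads swing forward as they close: fully open they stand 13 mm farther back than shut.
Start: joints at [1.031, 0.245, 1.558, -0, 1.339, -0.174], TCP at [0.233, 0.607, 0.248] pointing down, gripper open.
Joint ranges: [-3.13, 3.13], [-1.02, 2.26], [0.13, 2.54], [-0.95, 4.09], [0.21, 2.88], [-2.74, 2.74]. Speed limits (rad/s): [2.57, 2.57, 3.14, 3.14, 3.14, 3.14].

INTERFACE

Orientations are given as a unit quaternion [x, y, z, w].
In Python, from cell import r gives the robot as it stands.
- The arm moves only by the tool drive_tool, never from a script. Its argument "plan" is a list of rows, each an object with "dp": the shift along the tool's x, y, z scaled (see below), a list of three; "dr": the turn, a rotation vector about the tool's x, y, z scaled (see below), a list of three; "grip": the opening, from 0 (shut) to 1 (fully open). In form: [{"dp": [tx, ty, tz], "dr": [rx, ry, rz], "grip": grip}, ...]. A call has exactly 8 rows; each row shifts and turns the commanded pose from where the row before left it, along the tool's axes as they then stand; what a row does not reach is not made up. The controller multiplies each number of a shift by 0.025 m and each number of a turn by 0.12 rad. A row lasts 1/10 s, in which the tool goes at most 50 mm and 8.59 degrees, less where a joint would pass 70% of its speed; a pose out of reach is approached as far as the arm can. A call with a number of a shift or a turn outside -1 to 1 is refused whole. A call with a gripper value outside its range is refused whole. The fingers move at their own pace and stop on an object; "newtons" is the grip in N (left out, the last holds). Time passes only in rows, so rows that do not move let the fingers close, or fill a call up. It gives the time, the measured TCP pose, the force and the opening at its end, in the units of the state.
- r.sense(): the state, without advancing time (a new reading comes with each control period).
- r.get_image(name): name is "scene" or "top" or "wrist"; returns a dict with "pixels" (384x512x3 uint8, blue, green, red), "fx", "fy", "cx", "cy" (pixels), "view" (4x4, takes a point from world to camera coordinates); the wrist camera has in their place "tool_from_camera" (4x4, takes a point from camera to tool coordinates, whose origin is the TCP and whose axes are the flange's). Camera axes: x right, y up, looking along -z (the intrinsics and any distortion apply to the point x, -y, -z); pixel columns grow to the right and rows downward; lengths in m; the calibration is good to about 2 mm. The wrist camera is an equidistant fisheye: a pixel r from the principal point sees the ray r / f radians off the axis. A picture is of the moment at which its call begins: read the wrist's pose just before it. There is no depth.
- r.close_job(): hands the job in, once; it reports no verdict.
The state is a dict: "time": time; "joints": joint angles; "qd": joint speeds; "joint_efforts": joint torques, N m; "ee_pos": TCP position; "orientation": TCP orientation; "contact_force": force on the tool from outside, world axes, zero at the start; "wrist_torque": the same for the moment, N m; "grip_width": finger opening in m.
Only numpy, scipy, OpenCV 4.12 (cv2) and the standard library are available. Lean on these libraries where they do the work, as an engineer would, in place of code of your own. Each camera call takes 0.05 s, during which the arm holds its last target.

## Working session

There is one attempt and no reset: what is moved stays moved. The work goes in short steps, Python scripts to look and compute and a tool call to move; the robot and the scene stay as the last step left them, time stands still between calls to the robot, and variables do not carry over. Pictures are saved under pics/ and viewed, and the job is handed in when it is done.

Besides the shell and the picture viewer there is one more tool, called after "Emit:" in YAML: its name, and indented under it one key for each argument. drive_tool: Moves the arm, as the interface text tells. Shifts and turns lie within -1 to 1; 1 stands for 0.025 m of shift or 0.12 rad of turn. Its arguments: {"type":"object","properties":{"plan":{"type":"array","items":{"type":"object","properties":{"dp":{"type":"array","items":{"type":"number"}},"dr":{"type":"array","items":{"type":"number"}},"grip":{"type":"number"}}}},"newtons":{"type":"number"}},"required":["plan"]}

```bash
mkdir -p pics; ls; python3 - <<'E'
from cell import r
import cv2,json,numpy as np
s=r.sense();print(s)
for n in("scene","top"):
    d=r.get_image(n);cv2.imwrite(f"pics/{n}0.png",d["pixels"])
    np.savez(f"pics/{n}0.npz",**d)
    print(n,d["fx"],d["fy"],d["cx"],d["cy"],d["view"],[k for k in d])
E
```

```text
pics
{'time': 0.0, 'joints': array([ 1.03089309e+00,  2.45849549e-01,  1.55904222e+00, -3.48375648e-07,
        1.33867445e+00, -1.74113577e-01]), 'qd': array([ 0.00227003, -0.00143547, -0.00164189,  0.00176302, -0.00203689,
        0.00058604]), 'joint_efforts': array([ 9.62344966e-04, -4.29507279e+01, -3.26126647e+01, -5.43712906e-05,
        5.30751538e-03, -1.73107139e-06]), 'ee_pos': array([0.23222159, 0.6065327 , 0.24714243]), 'orientation': array([ 1.81876750e-01,  9.83320840e-01, -9.24621039e-04, -3.44694669e-04]), 'contact_force': array([0.30588378, 0.19450937, 1.00969639]), 'wrist_torque': array([ 0.03985111, -0.03162339, -0.04163973]), 'grip_width': 0.08575284334609497}
scene 448.9343381555688 448.9343381555688 258.28304982330775 192.87986916179034 [[ 7.27380732e-01  6.86234028e-01  3.58820709e-04 -3.95872518e-01]
 [-4.78747572e-01  5.07078598e-01  7.16709186e-01  1.18447218e-01]
 [ 4.91648282e-01 -5.21492237e-01  6.97372077e-01 -1.49907656e+00]
 [ 0.00000000e+00  0.00000000e+00  0.00000000e+00  1.00000000e+00]] ['pixels', 'fx', 'fy', 'cx', 'cy', 'view']
top 399.07230967464835 399.07230967464835 260.19418386843284 192.80601615760196 [[ 0.01770089 -0.99973482  0.01472993  0.0262542 ]
 [ 0.98581173  0.01991006  0.16666977 -0.53508524]
 [-0.16691885  0.01157074  0.98590274 -1.36646532]
 [ 0.          0.          0.          1.        ]] ['pixels', 'fx', 'fy', 'cx', 'cy', 'view']
```

View pics/scene0.png

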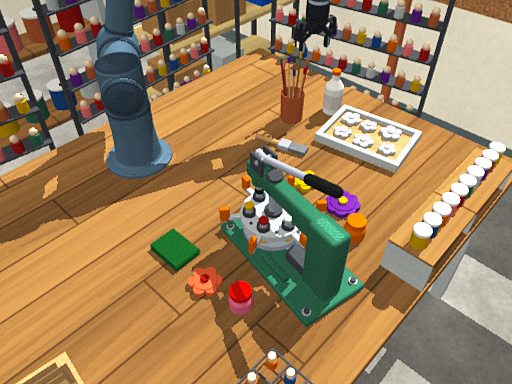

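View pics/top0.png

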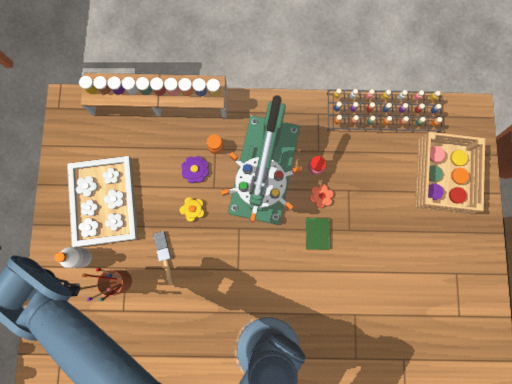

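```bash
cat > h.py <<'E'
import numpy as np,cv2
def load(n):
    d=np.load(n);return {k:d[k] for k in d}
def ray(d,u,v):
    V=d["view"];c=np.array([(u-d["cx"])/d["fx"],-(v-d["cy"])/d["fy"],-1])
    R=V[:3,:3];return -R.T@V[:3,3],R.T@c
def onz(d,u,v,z):
    o,q=ray(d,u,v);return o+q*(z-o[2])/q[2]
def proj(d,p):
    c=d["view"][:3,:3]@np.asarray(p)+d["view"][:3,3]
    return d["cx"]+d["fx"]*c[0]/-c[2],d["cy"]-d["fy"]*c[1]/-c[2]
E
python3 - <<'E'
from h import *
d=load("pics/top0.npz");im=d["pixels"]
c=im[90:230,170:340];cv2.imwrite("pics/topc.png",cv2.resize(c,None,fx=4.2,fy=4.2,interpolation=cv2.INTER_CUBIC))
hsv=cv2.cvtColor(im,cv2.COLOR_BGR2HSV)
m=cv2.inRange(hsv,(5,180,150),(16,255,255))
n,l,s,ce=cv2.connectedComponentsWithStats(m)
for i in range(1,n):
    if s[i,4]>5 and 170<ce[i][0]<340: print(s[i],ce[i],onz(d,*ce[i],0.142).round(3))
e=load("pics/scene0.npz")
c=e["pixels"][140:330,190:380];cv2.imwrite("pics/scenec.png",cv2.resize(c,None,fx=3.1,fy=3.1,interpolation=cv2.INTER_CUBIC))
E
```

```text
[335 119   4   4   9] [336.         121.11111111] [ 0.771 -0.216  0.142]
[207 135  15  18 207] [213.83574879 142.79710145] [0.685 0.196 0.142]
[230 152   7   8  34] [232.97058824 155.82352941] [0.641 0.131 0.142]
[293 167   7   5  26] [295.80769231 168.84615385] [ 0.601 -0.08   0.142]
[221 189   8   6  30] [224.43333333 191.36666667] [0.52  0.155 0.142]
[286 202   7   8  32] [289.03125 205.375  ] [ 0.478 -0.058  0.142]
[189 206   6   6  30] [191.63333333 208.36666667] [0.462 0.26  0.142]
[251 214   4   8  23] [252.47826087 217.17391304] [0.437 0.061 0.142]
```

View pics/topc.png

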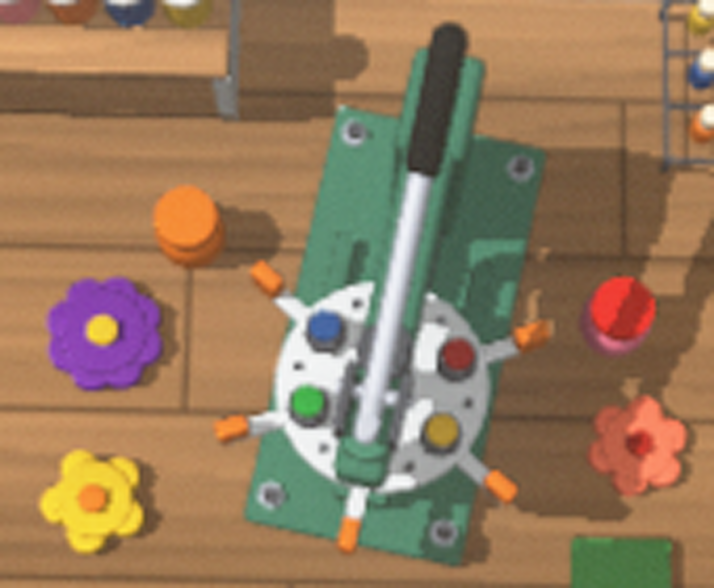

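View pics/scenec.png

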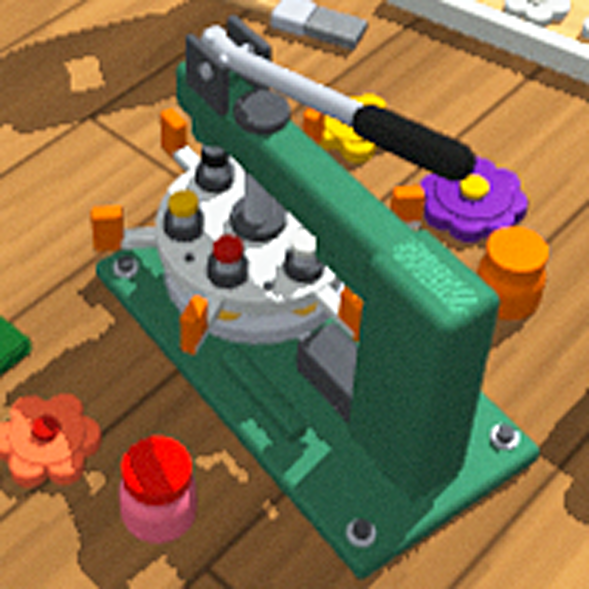

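```bash
python3 - <<'E'
from h import *
e=load("pics/scene0.npz");d=load("pics/top0.npz")
print("tcp",proj(e,[.232,.607,.247]),proj(d,[.232,.607,.247]))
for n,p in dict(cup=(291,120),bottle=(333,110),brushtop=(291,66)).items(): print(n,onz(e,*p,0).round(3),onz(e,*p,.2).round(3))
print("cup top",onz(d,112,283,.08).round(3),"bottle",onz(d,62,257,.15).round(3))
# check tabs in scene image
C=np.array([.560,.037])
for k in range(6):
    a=np.radians(169+60*k);p=[*(C+.125*np.array([np.cos(a),np.sin(a)])),.142]
    q=[*(C+.062*np.array([np.cos(a),np.sin(a)])),.150]
    print(169+60*k,"tab",np.round(proj(e,p)),np.round(proj(d,p)),"punch",np.round(proj(e,q)),np.round(proj(d,q)))
im=e["pixels"][0:200,220:440];cv2.imwrite("pics/sc2.png",cv2.resize(im,None,fx=3,fy=3))
E
```

```text
tcp (np.float64(313.91514560744224), np.float64(48.39224736023539)) (np.float64(62.20800601029609), np.float64(280.29130798586675))
cup [0.228 0.511 0.   ] [0.406 0.286 0.2  ]
bottle [0.301 0.67  0.   ] [0.464 0.412 0.2  ]
brushtop [-0.033  0.818  0.   ] [0.199 0.529 0.2  ]
cup top [0.217 0.521 0.08 ] bottle [0.298 0.66  0.15 ]
169 tab [245. 177.] [253. 217.] punch [259. 188.] [257. 198.]
229 tab [224. 208.] [289. 205.] punch [248. 204.] [275. 192.]
289 tab [252. 239.] [296. 169.] punch [263. 219.] [278. 174.]
349 tab [304. 235.] [268. 145.] punch [288. 217.] [265. 162.]
409 tab [321. 201.] [233. 156.] punch [297. 200.] [247. 167.]
469 tab [291. 174.] [224. 192.] punch [282. 187.] [243. 185.]
```

View pics/sc2.png

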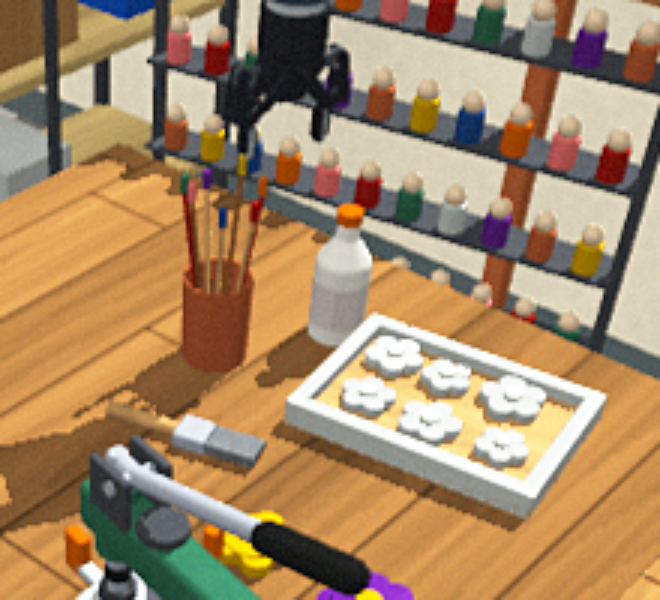

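Emit:
drive_tool:
  plan:
    - {"dp": [0, 0, -1], "dr": [0, 0, -0.76], "grip": 0}
    - {"dp": [0, 0, -1], "dr": [0, 0, -0.76], "grip": 0}
    - {"dp": [0, 0, -1], "dr": [0, 0, -0.76], "grip": 0}
    - {"dp": [0, 0, -1], "dr": [0, 0, -0.76], "grip": 0}
    - {"dp": [-0.54, -1, 0], "dr": [0, 0, 0], "grip": 0}
    - {"dp": [-0.54, -1, 0], "dr": [0, 0, 0], "grip": 0}
    - {"dp": [-0.54, -1, 0], "dr": [0, 0, 0], "grip": 0}
    - {"dp": [-0.54, -1, 0], "dr": [0, 0, 0], "grip": 0}

```text
time: 0.9
ee_pos: [0.2866, 0.5058, 0.3477]
orientation: [0.0, 1.0, -0.0, -0.0]
contact_force: [-0.4, -0.1, 0.6]
grip_width: -0.0001
```

Emit:
drive_tool:
  plan:
    - {"dp": [-0.48, -0.9, 0], "dr": [0, 0, 0], "grip": 0}
    - {"dp": [-0.48, -0.9, 0], "dr": [0, 0, 0], "grip": 0}
    - {"dp": [-0.48, -0.9, 0], "dr": [0, 0, 0], "grip": 0}
    - {"dp": [-0.48, -0.9, 0], "dr": [0, 0, 0], "grip": 0}
    - {"dp": [-0.48, -0.9, 0], "dr": [0, 0, 0], "grip": 0}
    - {"dp": [-0.48, -0.9, 0], "dr": [0, 0, 0], "grip": 0}
    - {"dp": [-0.48, -0.9, 0], "dr": [0, 0, 0], "grip": 0}
    - {"dp": [-0.48, -0.9, 0], "dr": [0, 0, 0], "grip": 0}

```text
time: 1.7
ee_pos: [0.3824, 0.3258, 0.3478]
orientation: [0.0, 1.0, -0.0, -0.0]
contact_force: [0.7, 0.1, -1.6]
grip_width: 0.0003
```

Emit:
drive_tool:
  plan:
    - {"dp": [-0.48, -0.9, 0.3], "dr": [0, 0, 0], "grip": 0}
    - {"dp": [-0.48, -0.9, 0.3], "dr": [0, 0, 0], "grip": 0}
    - {"dp": [-0.48, -0.9, 0.3], "dr": [0, 0, 0], "grip": 0}
    - {"dp": [-0.48, -0.9, 0.3], "dr": [0, 0, 0], "grip": 0}
    - {"dp": [-0.48, -0.9, 0.3], "dr": [0, 0, 0], "grip": 0}
    - {"dp": [-0.48, -0.9, 0.3], "dr": [0, 0, 0], "grip": 0}
    - {"dp": [-0.48, -0.9, 0.3], "dr": [0, 0, 0], "grip": 0}
    - {"dp": [-0.48, -0.9, 0.3], "dr": [0, 0, 0], "grip": 0}

```text
time: 2.5
ee_pos: [0.4781, 0.1457, 0.2876]
orientation: [0.001, 1.0, -0.0, -0.0]
contact_force: [0.7, -0.1, 1.6]
grip_width: 0.0002
```

```bash
python3 - <<'E'
from cell import r
import cv2
s=r.sense();print(s["ee_pos"],s["contact_force"],s["grip_width"])
a=r.get_image("scene")["pixels"][90:280,180:400];cv2.imwrite("pics/s1.png",cv2.resize(a,None,fx=3,fy=3))
E
```

```text
[0.4781455  0.14574735 0.28757161] [ 0.69023161 -0.12117371  1.60895031] 0.00017647992796345188
```

View pics/s1.png

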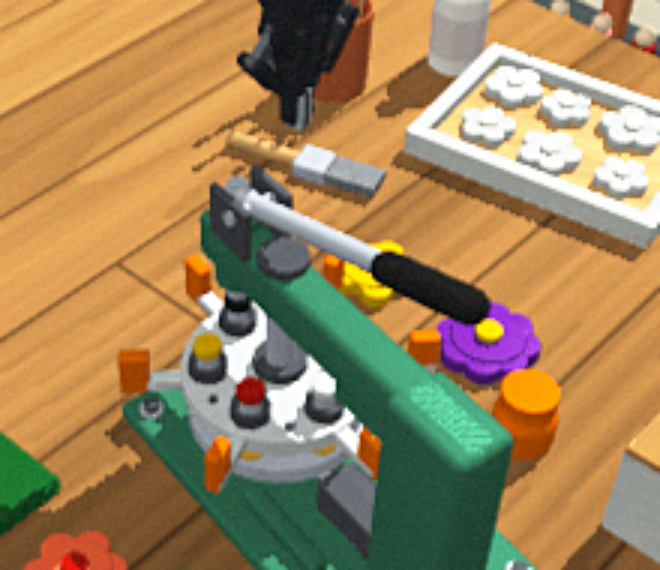

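Emit:
drive_tool:
  plan:
    - {"dp": [0, 0.2, 0.8], "dr": [0, 0, 0], "grip": 0}
    - {"dp": [0, 0, 0.8], "dr": [0, 0, 0], "grip": 0}
    - {"dp": [0, 0, 0.8], "dr": [0, 0, 0], "grip": 0}
    - {"dp": [0, 0, 0.8], "dr": [0, 0, 0], "grip": 0}
    - {"dp": [0, 0, 0.8], "dr": [0, 0, 0], "grip": 0}
    - {"dp": [0, 0, 0.8], "dr": [0, 0, 0], "grip": 0}
    - {"dp": [0, 0, 0.8], "dr": [0, 0, 0], "grip": 0}
    - {"dp": [0, 0, 0.8], "dr": [0, 0, 0], "grip": 0}

```text
time: 3.35
ee_pos: [0.4776, 0.1518, 0.1272]
orientation: [0.0, 1.0, -0.0, -0.0]
contact_force: [-0.2, -0.7, 0.3]
grip_width: 0.0
```

Emit:
drive_tool:
  plan:
    - {"dp": [-0.4, 0.06, 0], "dr": [0, 0, 0], "grip": 0}
    - {"dp": [-0.4, 0.06, 0], "dr": [0, 0, 0], "grip": 0}
    - {"dp": [-0.3, 0.06, 0], "dr": [0, 0, 0], "grip": 0}
    - {"dp": [-0.3, 0.06, 0], "dr": [0, 0, 0], "grip": 0}
    - {"dp": [-0.3, 0.06, 0], "dr": [0, 0, 0], "grip": 0}
    - {"dp": [-0.3, 0.06, 0], "dr": [0, 0, 0], "grip": 0}
    - {"dp": [-0.3, 0.06, 0], "dr": [0, 0, 0], "grip": 0}
    - {"dp": [-0.3, 0.06, 0], "dr": [0, 0, 0], "grip": 0}

```text
time: 4.15
ee_pos: [0.5442, 0.1634, 0.1286]
orientation: [0.0, 1.0, -0.0, 0.001]
contact_force: [-2.5, -1.4, 0.3]
grip_width: -0.0001
```

```bash
cat > look.py <<'E'
from cell import r
import cv2,sys
s=r.sense();print(s["time"],s["ee_pos"],s["contact_force"])
a=r.get_image("scene")["pixels"][100:290,180:380]
b=r.get_image("top")["pixels"][110:240,190:330]
a=cv2.resize(a,(400,380),interpolation=cv2.INTER_CUBIC);b=cv2.resize(b,(400,380),interpolation=cv2.INTER_CUBIC)
cv2.imwrite(sys.argv[1],cv2.hconcat([a,b]))
E
python3 look.py pics/l1.png
```

```text
4.15 [0.54415992 0.16343576 0.12863262] [-2.51261721 -1.38805327  0.34789441]
```

View pics/l1.png

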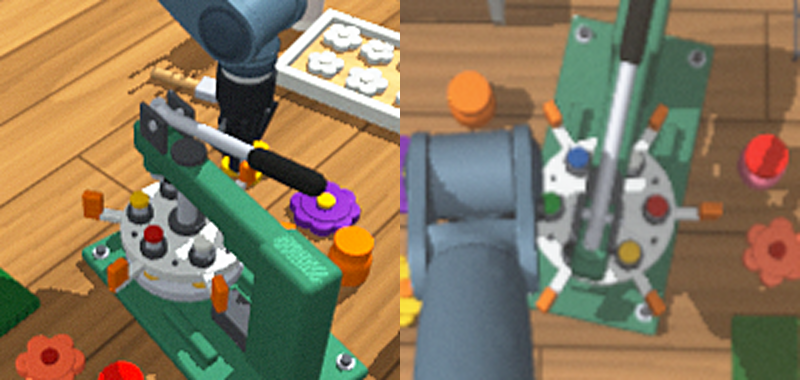

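Emit:
drive_tool:
  plan:
    - {"dp": [-0.3, 0, 0], "dr": [0, 0, 0], "grip": 0}
    - {"dp": [-0.3, 0, 0], "dr": [0, 0, 0], "grip": 0}
    - {"dp": [-0.3, 0, 0], "dr": [0, 0, 0], "grip": 0}
    - {"dp": [-0.3, -0.05, 0], "dr": [0, 0, 0], "grip": 0}
    - {"dp": [-0.3, -0.05, 0], "dr": [0, 0, 0], "grip": 0}
    - {"dp": [-0.2, -0.1, 0], "dr": [0, 0, 0], "grip": 0}
    - {"dp": [0, 0, 0], "dr": [0, 0, 0], "grip": 0}
    - {"dp": [0, 0, 0], "dr": [0, 0, 0], "grip": 0}

```text
time: 5.05
ee_pos: [0.5857, 0.1585, 0.1283]
orientation: [0.001, 1.0, 0.0, 0.0]
contact_force: [-0.4, -0.7, -0.3]
grip_width: -0.0005
```

```bash
python3 look.py pics/l2.png
```

```text
5.05 [0.5857035  0.15854455 0.12832024] [-0.35886754 -0.67855635 -0.30293786]
```

View pics/l2.png

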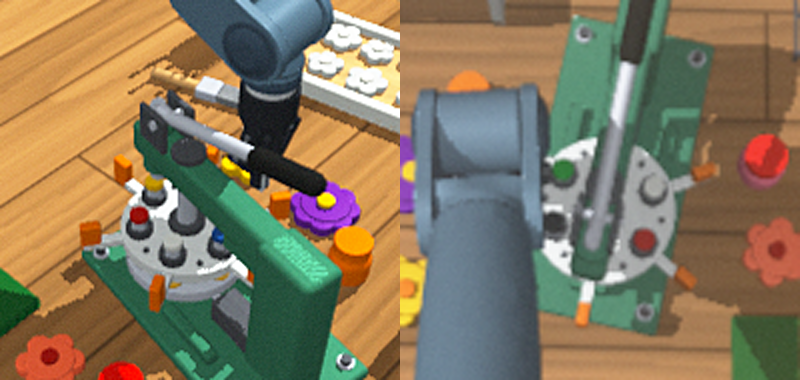

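Emit:
drive_tool:
  plan:
    - {"dp": [0, 0, -1], "dr": [0, 0, 0], "grip": 0}
    - {"dp": [0, 0, -1], "dr": [0, 0, 0], "grip": 0}
    - {"dp": [0, 0, -1], "dr": [0, 0, 0], "grip": 0}
    - {"dp": [0.9, 0, 0], "dr": [0, 0, 0], "grip": 0}
    - {"dp": [0.9, 0, 0], "dr": [0, 0, 0], "grip": 0}
    - {"dp": [0.9, 0, 0], "dr": [0, 0, 0], "grip": 0}
    - {"dp": [0.9, -0.1, 0], "dr": [0, 0, 0], "grip": 0}
    - {"dp": [0.8, -0.1, 0], "dr": [0, 0, 0], "grip": 0}

```text
time: 5.95
ee_pos: [0.4742, 0.1539, 0.2032]
orientation: [0.0, 1.0, 0.0, -0.0]
contact_force: [-0.7, 0.4, 0.2]
grip_width: -0.0002
```

Emit:
drive_tool:
  plan:
    - {"dp": [0, 0, 0], "dr": [0, 0, 0], "grip": 0}
    - {"dp": [0, 0, 0.6], "dr": [0, 0, 0], "grip": 0}
    - {"dp": [0, 0, 0.6], "dr": [0, 0, 0], "grip": 0}
    - {"dp": [0, 0, 0.6], "dr": [0, 0, 0], "grip": 0}
    - {"dp": [0, 0, 0.6], "dr": [0, 0, 0], "grip": 0}
    - {"dp": [0, 0, 0.6], "dr": [0, 0, 0], "grip": 0}
    - {"dp": [0, 0, 0], "dr": [0, 0, 0], "grip": 0}
    - {"dp": [0, 0, 0], "dr": [0, 0, 0], "grip": 0}

```text
time: 6.75
ee_pos: [0.4761, 0.1538, 0.1285]
orientation: [0.0, 1.0, 0.0, 0.0]
contact_force: [-0.7, -0.1, 0.8]
grip_width: -0.0
```

```bash
python3 look.py pics/l3.png
```

```text
6.75 [0.47609275 0.1538304  0.12852492] [-0.65049983 -0.05110782  0.82763894]
```

View pics/l3.png

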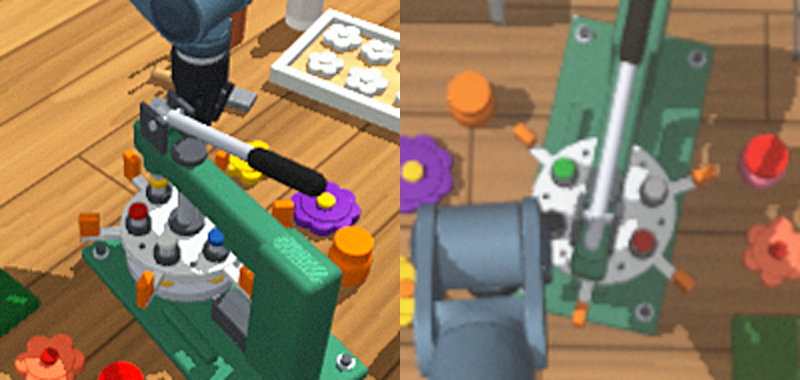

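Turret is clicked one step on: green sits at the left-rear station and red at the right-front one. The finger is behind the next left tab, so I repeat the same push.

Emit:
drive_tool:
  plan:
    - {"dp": [-0.4, 0.06, 0], "dr": [0, 0, 0], "grip": 0}
    - {"dp": [-0.4, 0.06, 0], "dr": [0, 0, 0], "grip": 0}
    - {"dp": [-0.3, 0.05, 0], "dr": [0, 0, 0], "grip": 0}
    - {"dp": [-0.3, 0.05, 0], "dr": [0, 0, 0], "grip": 0}
    - {"dp": [-0.3, 0.05, 0], "dr": [0, 0, 0], "grip": 0}
    - {"dp": [-0.3, 0.05, 0], "dr": [0, 0, 0], "grip": 0}
    - {"dp": [-0.3, 0.05, 0], "dr": [0, 0, 0], "grip": 0}
    - {"dp": [-0.3, 0.05, 0], "dr": [0, 0, 0], "grip": 0}

```text
time: 7.65
ee_pos: [0.541, 0.1642, 0.1279]
orientation: [0.0, 1.0, -0.0, -0.0]
contact_force: [-1.8, -0.6, -2.2]
grip_width: -0.0
```

Emit:
drive_tool:
  plan:
    - {"dp": [-0.3, 0, 0], "dr": [0, 0, 0], "grip": 0}
    - {"dp": [-0.3, 0, 0], "dr": [0, 0, 0], "grip": 0}
    - {"dp": [-0.3, 0, 0], "dr": [0, 0, 0], "grip": 0}
    - {"dp": [-0.3, -0.05, 0], "dr": [0, 0, 0], "grip": 0}
    - {"dp": [-0.3, -0.05, 0], "dr": [0, 0, 0], "grip": 0}
    - {"dp": [-0.2, -0.1, 0], "dr": [0, 0, 0], "grip": 0}
    - {"dp": [0, 0, 0], "dr": [0, 0, 0], "grip": 0}
    - {"dp": [0, 0, 0], "dr": [0, 0, 0], "grip": 0}

```text
time: 8.45
ee_pos: [0.5833, 0.159, 0.1284]
orientation: [0.001, 1.0, -0.0, 0.0]
contact_force: [0.1, -0.6, -0.6]
grip_width: -0.0002
```

```bash
python3 look.py pics/l4.png
```

```text
8.45 [0.58326859 0.15899301 0.12841291] [ 0.06394869 -0.57937661 -0.6366723 ]
```

View pics/l4.png

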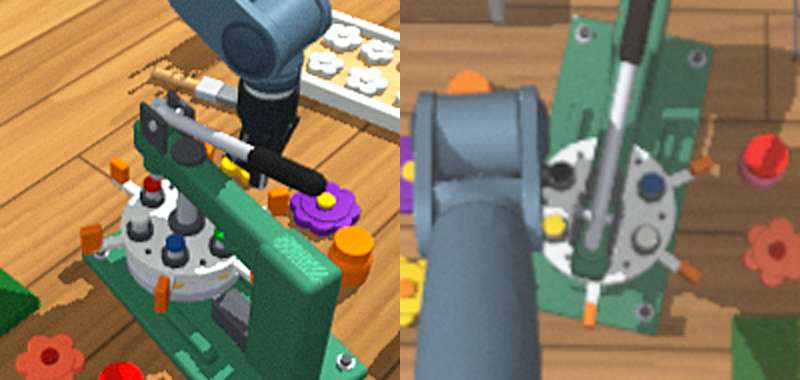

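Emit:
drive_tool:
  plan:
    - {"dp": [0.3, 0.2, 0], "dr": [0, 0, 0], "grip": 0}
    - {"dp": [0, 0.2, -1], "dr": [0, 0, 0], "grip": 0}
    - {"dp": [0, 0, -1], "dr": [0, 0, 0], "grip": 0}
    - {"dp": [0, 0, -1], "dr": [0, 0, 0], "grip": 0}
    - {"dp": [0.5, 1, -1], "dr": [0, 0, 0], "grip": 0}
    - {"dp": [0.5, 1, -1], "dr": [0, 0, 0], "grip": 0}
    - {"dp": [0.5, 1, -1], "dr": [0, 0, 0], "grip": 0}
    - {"dp": [0.5, 1, -1], "dr": [0, 0, 0], "grip": 0}

```text
time: 9.35
ee_pos: [0.5242, 0.2704, 0.3042]
orientation: [0.0, 1.0, 0.0, -0.0]
contact_force: [0.4, 0.6, 0.1]
grip_width: 0.0002
```

Emit:
drive_tool:
  plan:
    - {"dp": [0.5, 1, 0], "dr": [0, 0, 0], "grip": 0}
    - {"dp": [0.5, 1, 0], "dr": [0, 0, 0], "grip": 0}
    - {"dp": [0.5, 1, 0], "dr": [0, 0, 0], "grip": 0}
    - {"dp": [0.5, 1, 0], "dr": [0, 0, 0], "grip": 0}
    - {"dp": [0, 0, 0], "dr": [0, 0, 0], "grip": 0}
    - {"dp": [0, 0, 0], "dr": [0, 0, 0], "grip": 0}
    - {"dp": [0, 0, 0], "dr": [0, 0, 0], "grip": 0}
    - {"dp": [0, 0, 0], "dr": [0, 0, 0], "grip": 0}

```text
time: 10.15
ee_pos: [0.4761, 0.3684, 0.3032]
orientation: [0.001, 1.0, -0.0, -0.0]
contact_force: [-0.3, -0.3, 0.3]
grip_width: 0.0002
```

```bash
python3 look.py pics/l5.png; python3 - <<'E'
from h import *
from cell import r
d0=load("pics/top0.npz")
d=r.get_image("top")
hsv=cv2.cvtColor(d["pixels"],cv2.COLOR_BGR2HSV)
m=cv2.inRange(hsv,(5,180,150),(16,255,255))
n,l,s,ce=cv2.connectedComponentsWithStats(m)
for i in range(1,n):
    if s[i,4]>5 and 170<ce[i][0]<320:
        p=onz(d,*ce[i],0.142);v=p[:2]-[.56,.037];print(ce[i].round(1),p.round(3),np.hypot(*v).round(3),np.degrees(np.arctan2(v[1],v[0])).round(1))
E
```

```text
10.15 [0.47614238 0.36844315 0.30324075] [-0.27738887 -0.27370079  0.34265439]
[214.  143.1] [0.684 0.195 0.142] 0.201 51.9
[233.1 155.8] [0.641 0.13  0.142] 0.124 48.9
[295.9 169.1] [ 0.6   -0.08   0.142] 0.123 -71.0
[224.5 191.5] [0.52  0.155 0.142] 0.125 108.8
[289.3 205. ] [ 0.479 -0.058  0.142] 0.125 -130.2
[191.6 208.4] [0.462 0.26  0.142] 0.244 113.7
[252.6 216.9] [0.438 0.061 0.142] 0.124 168.9
```

View pics/l5.png

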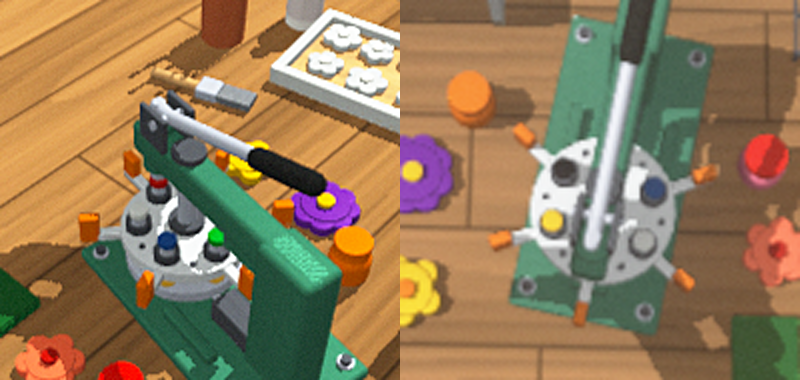

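Tabs are back at their indexed angles to within 1°, red is under the ram, and nothing else has moved.

```bash
python3 -c "
from cell import r
print(r.close_job())"
```

```text
the job is handed in; nothing more can be done
None
```

The red punch is under the ram, and I handed the job in at about 10 s of the 61 s allowed. I pushed the turret two stations clockwise with the shut fingers, using the left-hand tabs only, then moved the arm up and well clear.

- **Turret position:** In the last pictures, the five tabs visible from above were back at their clicked-in angles to within about 1°.
- **Red punch:** The scene camera shows the red head at the ram station. The top view cannot show it because the yoke covers it.
- **Forces:** The contact-force readings at the end of each move were at most about 3 N.
- **Bystanders:** The orange jar and yellow flower measured within about 1 mm of where they started. The other bystanders I checked by eye only, and the leather is only partly in the last picture. None looked moved.

In the picture right after the second push the turret was still slightly off its station. It had settled by the final check, and no other check failed or disagreed.

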